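# Load the warm-air drying rack and set its heat dial

### The arm

A 6-joint arm with a two-finger parallel gripper is mounted at the origin on the work surface. World frame = base frame: x ahead of the robot, y to its left, z up, the work surface at z = 0. Lengths are in m, angles in rad, forces in N, time in s.
With the tool pointing down it reaches from about 0.275 to 0.875 m from the base axis. Payload 12.5 kg.
Tool frame: the origin (TCP) lies on the centre line of the jaws, within the pads' length; the fingertips stand r.finger_overhang ahead of it and the grasp point (between the pads) lies 3 mm ahead of it (r.finger_overhang is the distance from the TCP to the fingertips, in m); z points along the fingers, y is the line along which they close (so a half turn about z gives the same grasp; the last joint's range is limited). The gripper opens to 85 mm and grips with 20 to 120 N. Pads are 22 mm wide; open, the fingers measure 114 mm over their backs; the gripper's body (76 mm by 85 mm) begins 54 mm behind the grasp point. The pads swing forward as they close: fully open they stand 13 mm farther back than shut.
Start: joints at [-1.319, 0.351, 1.652, -0, 1.139, -0.085], TCP at [0.182, -0.519, 0.253] pointing down, gripper open.
Joint ranges: [-2.75, 2.75], [-0.79, 2.1], [0.01, 2.65], [-1.57, 4.71], [0.07, 3.14], [-2.87, 2.87]. Speed limits (rad/s): [2.22, 2.22, 2.79, 3.14, 3.14, 3.14].

### API

Orientations are given as a unit quaternion [x, y, z, w].
In Python, from cell import r, optics gives the robot as it stands. The module is installed in compiled form; this text tells all that it offers. Calls block until the motion is done:
- r.move_to(position, orientation): joint-space move of the TCP to a pose.
- r.move_linear(position, rot=None, vel=0.15): straight line of the TCP; rot=None keeps the orientation; vel is the mean speed in m/s.
- r.set_joints(angles): joint-space move.
- r.set_gripper(opening, squeeze=None): opening from 0.0 (shut) to 1.0 (fully open); squeeze is the grip in N (None keeps the last); returns when the fingers have stopped.
- r.sleep(seconds).
- r.inverse_kinematics(position, orientation): joint angles nearest the present ones, or None.
- optics.get_image(name): name is "side" or "top"; returns a dict with "pixels" (384x512x3 uint8, red, green, blue), "depth" (384x512 float32, m along the optical axis (not along the pixel's ray), 0 where there is no reading), "fx", "fy", "cx", "cy" (pixels), "camera_from_world" (4x4, takes a point from world to camera coordinates). Camera axes: x right, y down, z forward; pixel columns grow to the right and rows downward; lengths in m; the calibration is good to about 2 mm. A picture is of the moment at which its call begins.
A pose or a line that the arm cannot do raises r.PlanningError and nothing moves.
- r.hand_in(): hands the job in; it is judged then, once.
Readings, each from a call of its own:
- r.current_t(): time.
- r.current_q(): joint angles.
- r.current_qvel(): joint speeds.
- r.current_effort(): joint torques, N m.
- r.current_tool_pos(): TCP position.
- r.current_ee_rot(): TCP orientation.
- r.current_contact_force(): force on the tool from outside, world axes, zero at the start.
- r.current_torque(): the same for the moment, N m.
- r.current_opening(): opening from 0.0 (shut) to 1.0 (fully open).
- r.current_finger_force(): force on a finger pad.
Only numpy, scipy, OpenCV 4.12 (cv2) and the standard library are available. Lean on these libraries where they do the work, as an engineer would, in place of code of your own. Each camera call takes 0.05 s, during which the arm holds its last target. There are 200 camera calls.

### The job

Take the washed white modelling board that leans in the enamel roasting tray and stand it upright on its long edge in one of the two free slots of the wire drying rack, lowering it in rather than dropping it. Turn the heat dial on the rack's fan tower clockwise until its pointer stands at the triangle mark. Leave the two things already drying in the rack and the cup in the tray where they are.

Things in the scene. Friction and masses are not known exactly. Their poses are not given: they have to be found in the camera images.
- board: The job's board: plain white polyethylene, 160 long x 120 high x 12 mm thick, about 0.2 kg, loose. It stands on a long edge in the roasting tray, leaning back 17 degrees on the rim of the tray's far (+x) wall, so its top edge lies away from the robot. Origin: middle of its bottom long edge; x through the thickness, y along the 160 mm, z up the board to its top edge.
- board_top (a point): Middle of the board's top long edge (120 mm from the origin along the board's z), same axes as the board. Start: about 118 mm above the table, so some 60 mm of the board's slope is free above the tray's rim. Pinch here across the 12 mm thickness, tool tilted with the board.
- board_mid (a point): Centre of the board (60 mm from its origin along z), same axes as the board.
- dryer: Warm-air drying rack, pale grey, fixed, 240 (x) x 340 (y) mm. Origin: centre of its underside, z up. Wire rack at y -170 to 50 mm: deck 40 mm above the table, lip round it 53 mm above the table. Fan tower at y 50 to 170 mm, its flat top 120 mm above the table, with the dial (axis at x -45, y 110 mm). Four slots 50 mm apart along x; a board in a slot has its faces square to the dryer's x.
- slot0 (a point): Slot nearest the dryer's -x side, free: middle of the slot at deck height, where a board's bottom edge rests. Axes as the dryer's. A slot lies between two wire hoops that run along y, 136 mm long, tops 62 mm above the deck; 17 mm clear, flaring to 25 mm at the top, so a board leans a little in it. Between tower and end lip a 160 mm board has 27 mm of play either way along y.
- slot1 (a point): Second slot, taken (cake board or enamel plate): middle at deck height, axes as the dryer's.
- slot2 (a point): Third slot, free, with a taken slot on either side (50 mm centre to centre). Neighbouring slots are parted by dividers: two hoops 20 mm apart at the top, closed over by a flat steel cap; only the open gaps between dividers are slots. Middle at deck height, axes as the dryer's.
- slot3 (a point): Fourth slot, at the dryer's far (+x) side, taken (cake board or enamel plate): middle at deck height, axes as the dryer's.
- dial (a joint): Heat dial's angle in rad: 0 = off, growing clockwise seen from above, end stops at 0 and 5.24; it starts between 0.3 and 0.9, and 1.745 puts the pointer at the triangle mark. Stays where it is left; turning it takes about 0.05 N m.
- dial_grip (a point): On the dial's vertical axis at the height to grip, 153 mm above the table. Dark pointer knob: disc of radius 27 mm, its top 132 mm above the table; on it an upright bar 16 mm wide, from 28 mm behind the axis to 20 mm ahead, top 162 mm above the table; then a narrower, lower nose to 32 mm ahead. A white line runs along bar and nose. Axes: x from the axis to the nose, z up; turns with the dial.
- dial_nose (a point): Tip of the pointer nose, 32 mm from the dial's axis; turns with the dial.
- dial_mark (a point): Inner tip of the one solid triangle printed on the round white dial plate, just outside the ring of 13 short tick marks, 43 mm from the dial's axis, 122 mm above the table. The tick marks are 25 degrees apart; the triangle stands at the fifth tick, counting the off tick as the first. Fixed to the dryer.
- tray: Cream enamel roasting tray with a dark rim, fixed, 190 (x) x 250 (y) x 55 mm high, walls and floor 4 mm. Origin: centre of its underside. It holds the board (against the far wall, +x side) and the steel cup.
- cakeboard: Bystander standing on edge in slot 1 or 3: plywood cake board 9 x 140 x 100 mm high. Origin: middle of its bottom edge. Leave it.
- plate: Bystander standing on edge in slot 3 or 1: small rimmed cream enamel plate 14 x 130 x 94 mm high. Origin: middle of its bottom edge. Leave it.
- cup: Bystander in the roasting tray, on its near (-x) side: steel measuring cup, 60 mm across, 55 mm high. Origin: centre of its foot. Leave it.

How it is judged:
By the outcome, as a careful person would: the job done as asked, in the order asked, and still so for the second after the job is handed in, with the robot touching nothing.
It also fails if it takes over 54 s, if anything falls off the work surface, if the arm or the gripper's body presses on something with over 40 N, if the wrist force passes 120 N, or if a joint passes its speed limit or range.

## Working session

There is one attempt and no reset: what is moved stays moved. The work goes in short steps, each a Python script; the robot and the scene stay as the last script left them, time stands still between calls to the robot, and variables do not carry over. Pictures are saved under pics/ and viewed, at most 10 in all, crops included, and the job is handed in when it is done.

```bash
mkdir -p pics; cat > h.py <<'E'
import numpy as np, cv2
from scipy.spatial.transform import Rotation as R
from cell import r, optics
def cloud(im):
    d=im["depth"]; v,u=np.mgrid[:d.shape[0],:d.shape[1]]
    c=np.stack([(u-im["cx"])/im["fx"]*d,(v-im["cy"])/im["fy"]*d,d],-1)
    T=np.linalg.inv(im["camera_from_world"])
    p=c@T[:3,:3].T+T[:3,3]; p[d==0]=np.nan
    return p
def save(im,n): cv2.imwrite("pics/"+n,im["pixels"][...,::-1])
E
python3 - <<'E'
from h import *
for n in("top","side"):
    im=optics.get_image(n); save(im,n+"0.png"); np.savez(n+"0.npz",**im)
    T=np.linalg.inv(im["camera_from_world"]); print(n,T.round(3).tolist(),im["fx"],im["cx"],im["cy"],(im["depth"]==0).mean())
print(r.current_t(), r.finger_overhang)
E
```

```text
top [[0.023, -0.988, 0.15, 0.4], [-0.999, -0.018, 0.031, 0.009], [-0.028, -0.151, -0.988, 1.145], [0.0, 0.0, 0.0, 1.0]] 415.60795538754275 255.8527766693683 192.97941766890364 0.004063924153645833
side [[-0.801, -0.323, 0.503, -0.16], [-0.598, 0.407, -0.69, 1.007], [0.018, -0.854, -0.52, 0.837], [0.0, 0.0, 0.0, 1.0]] 491.4621898241915 252.45879987371364 191.21500645010485 0.0038401285807291665
0.1 0.022
```

View pics/top0.png

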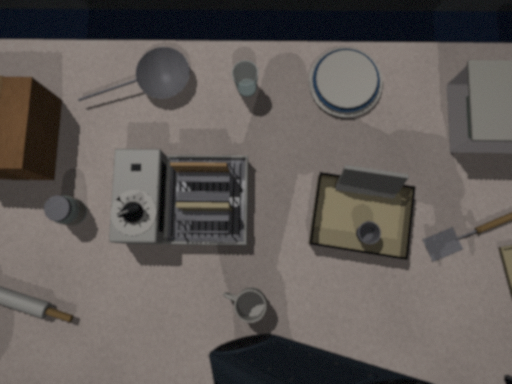

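View pics/side0.png

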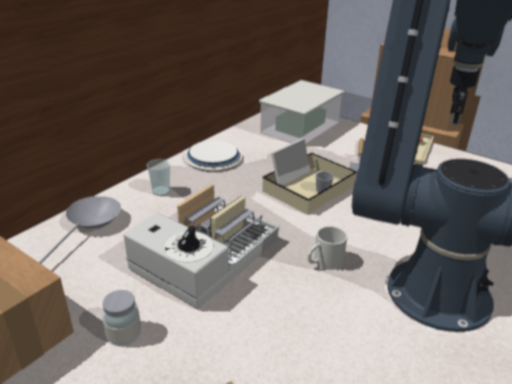

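The tower and dial are at about (135,205) in the top view and the rack at (210,200). Boards are drying at rows 165 and 206, so slots 3 and 1 are taken. The tray is at (362,215), with the leaning board at (372,182). Next I'll measure the poses.

```bash
python3 - <<'E'
from h import *
L={n:dict(np.load(n+"0.npz")) for n in("top","side")}
def rect(P):
    (c,s,a)=cv2.minAreaRect((P[:,:2]*1000).astype(np.float32)); return np.round(c,1),np.round(s,1),round(a,2)
for n,im in L.items():
    P=cloud(im); z=P[...,2]
    x,y=P[...,0],P[...,1]
    print(n)
    for name,m in {"tower":(z>.11)&(z<.128)&(y>.15)&(y<.45)&(x>.2)&(x<.55),
                   "dryer":(z>.03)&(z<.128)&(y>.0)&(y<.45)&(x>.2)&(x<.56),
                   "tall":(z>.126)&(y>.15)&(y<.45)&(x>.2)&(x<.55),
                   "driers":(z>.108)&(y>.0)&(y<.19)&(x>.2)&(x<.56),
                   "tray":(z>.03)&(z<.062)&(y<-.1)&(y>-.45)&(x>.2)&(x<.55),
                   "board":(z>.07)&(z<.14)&(y<-.1)&(y>-.45)&(x>.2)&(x<.6)}.items():
        m=cv2.morphologyEx(m.astype(np.uint8),cv2.MORPH_OPEN,np.ones((2,2)))
        k,lab,st,_=cv2.connectedComponentsWithStats(m)
        for j in range(1,k):
            if st[j,4]<25: continue
            Q=P[lab==j]; print(name,st[j].tolist(),rect(Q),"z",np.percentile(Q[:,2],[2,50,98]).round(4))
            if name=="board":
                c=Q.mean(0); w=np.linalg.svd(Q-c)[2]; print("  plane",c.round(4),w.round(3).tolist())
t=L["top"]["pixels"][180:240,100:180]; s=L["side"]["pixels"][215:275,150:230]
a=cv2.resize(np.hstack([t,s]),None,fx=5,fy=5,interpolation=cv2.INTER_CUBIC)
b=cv2.resize(np.hstack([L["top"]["pixels"][150:250,160:260],L["top"]["pixels"][160:260,310:410]]),(800,300*0+400))[:300] if 0 else None
cv2.imwrite("pics/dial0.png",np.clip(a[...,::-1]*1.5,0,255))
E
```

```text
top
tower [110, 194, 50, 50, 1924] (array([458.5, 341. ]), array([ 76.4, 194.3]), 37.4) z [nan nan nan]
dryer [110, 190, 138, 56, 6315] (array([432.8, 251.3]), array([141.7, 355. ]), 21.88) z [nan nan nan]
dryer [224, 289, 43, 34, 370] (array([280.1,  58.1]), array([107.9,  69.9]), 48.2) z [nan nan nan]
tall [117, 202, 27, 22, 400] (array([496.2, 347.3]), array([36.9, 65. ]), 40.61) z [nan nan nan]
tall [177, 202, 36, 6, 215] (array([523. , 192.8]), array([11.7, 90.4]), 0.84) z [nan nan nan]
driers [196, 202, 35, 7, 233] (array([525.2, 148.4]), array([13.5, 81.1]), 6.01) z [nan nan nan]
driers [210, 334, 64, 50, 2451] (array([220.2,  58.1]), array([ 23.7, 127. ]), 17.05) z [nan nan nan]
tray [312, 202, 6, 28, 70] (array([ 512.3, -115.4]), array([12.3, 80.5]), 82.47) z [0.0013 0.056  0.0619]
tray [400, 203, 15, 57, 313] (array([ 472.9, -375. ]), array([ 33.5, 161.3]), 68.49) z [nan nan nan]
tray [362, 222, 20, 20, 121] (array([ 476.4, -271.3]), array([57.2, 45.6]), 24.9) z [nan nan nan]
tray [312, 243, 13, 4, 32] (array([ 434.2, -124.3]), array([39.4,  3.8]), 82.62) z [0.0001 0.0563 0.0612]
tray [336, 247, 16, 4, 36] (array([ 425.3, -189. ]), array([44.5,  3.8]), 81.89) z [0.0003 0.0563 0.0626]
tray [376, 253, 23, 6, 59] (array([ 409.2, -305.5]), array([74.5,  3.8]), 82.41) z [-0.0004  0.0566  0.0618]
board [370, 180, 37, 9, 190] (array([ 595.1, -314.3]), array([ 26.3, 119.3]), 10.17) z [nan nan nan]Traceback (most recent call last):
  File "<stdin>", line 21, in <module>
    u, s, vh = gufunc(a, signature=signature)
               ~~~~~~^^^^^^^^^^^^^^^^^^^^^^^^
    raise LinAlgError("SVD did not converge")
numpy.linalg.LinAlgError: SVD did not converge
```

```bash
python3 - <<'E'
from h import *
L={n:dict(np.load(n+"0.npz")) for n in("top","side")}
def rect(P):
    (c,s,a)=cv2.minAreaRect((P[:,:2]*1000).astype(np.float32)); return np.round(c,1).tolist(),np.round(s,1).tolist(),round(a,2)
for n,im in L.items():
    P=cloud(im); z=P[...,2]
    x,y=P[...,0],P[...,1]
    print(n)
    for name,m in {"tower":(z>.116)&(z<.126)&(y>.22)&(y<.5)&(x>.3)&(x<.72),
                   "knob":(z>.14)&(y>.22)&(y<.5)&(x>.3)&(x<.72),
                   "lip":(z>.045)&(z<.06)&(y>.0)&(y<.3)&(x>.3)&(x<.72),
                   "driers":(z>.11)&(y>.0)&(y<.27)&(x>.36)&(x<.72),
                   "tray":(z>.047)&(z<.062)&(y<-.1)&(y>-.45)&(x>.36)&(x<.72),
                   "board":(z>.063)&(z<.14)&(y<-.1)&(y>-.45)&(x>.36)&(x<.75)}.items():
        k,lab,st,_=cv2.connectedComponentsWithStats(m.astype(np.uint8),connectivity=8)
        for j in range(1,k):
            if st[j,4]<40 : continue
            Q=P[lab==j]; print(name,st[j].tolist(),rect(Q),"z",np.percentile(Q[:,2],[2,50,98]).round(4))
            if name=="board":
                c=np.median(Q,0); Q=Q[np.abs(Q-c).max(1)<.1]
                for _ in range(4):
                    c=Q.mean(0); w=np.linalg.svd(Q-c,full_matrices=False)[2]; Q=Q[np.abs((Q-c)@w[2])<.003]
                print("  plane",c.round(4),w.round(3).tolist(),len(Q), "tilt",np.degrees(np.arcsin(w[2,2])))
                print("  ext",((Q-c)@w.T).min(0).round(4),((Q-c)@w.T).max(0).round(4))
t=L["top"]["pixels"][180:240,100:180]; s=L["side"]["pixels"][210:270,150:230]
a=cv2.resize(np.hstack([t,s]),None,fx=5,fy=5,interpolation=cv2.INTER_CUBIC)
cv2.imwrite("pics/dial0.png",np.clip(a[...,::-1]*1.4,0,255))
E
```

```text
top
tower [109, 148, 52, 95, 3890] ([548.2, 347.3], [239.5, 120.5], 0.62) z [0.1171 0.1216 0.1253]
knob [170, 162, 15, 4, 41] ([623.2, 238.2], [8.5, 35.7], 1.47) z [0.1401 0.1418 0.1445]
knob [116, 204, 26, 13, 194] ([502.6, 348.9], [16.7, 60.7], 20.09) z [0.1413 0.1619 0.166 ]
lip [162, 154, 86, 91, 671] ([550.0, 178.6], [240.5, 222.0], 0.37) z [0.0455 0.0534 0.0586]
driers [170, 162, 57, 7, 338] ([624.2, 187.2], [9.7, 140.1], 0.94) z [0.1143 0.1398 0.1446]
driers [176, 201, 54, 7, 369] ([524.6, 173.2], [14.5, 129.8], 0.93) z [0.118  0.135  0.1388]
tray [310, 171, 105, 89, 728] ([514.9, -235.8], [254.9, 194.4], 82.09) z [0.0483 0.0575 0.0616]
tray [338, 179, 49, 11, 140] ([593.3, -237.2], [128.3, 10.0], 80.55) z [0.0476 0.0537 0.0617]
tray [357, 221, 24, 22, 106] ([471.4, -251.1], [58.2, 53.7], 78.54) z [0.0483 0.0581 0.0616]
board [339, 164, 69, 26, 1055] ([607.3, -259.8], [170.0, 31.6], 82.2) z [0.0645 0.1031 0.1248]
  plane [ 0.6044 -0.2547  0.0953] [[-0.137, -0.991, 0.002], [-0.329, 0.044, -0.943], [-0.934, 0.129, 0.332]] 809 tilt 19.38316429928216
  ext [-0.0802 -0.0352 -0.0029
[... 565 characters left out ...]
 0.1292 0.1421]
driers [210, 196, 35, 31, 420] ([522.6, 176.6], [19.8, 132.4], 0.97) z [0.1107 0.1285 0.1367]
tray [262, 153, 95, 49, 640] ([512.0, -234.0], [266.2, 195.8], 82.25) z [0.0474 0.0545 0.0612]
tray [316, 172, 18, 12, 127] ([468.6, -248.6], [56.0, 61.9], 13.98) z [0.0472 0.0542 0.0612]
board [271, 139, 37, 33, 677] ([606.0, -251.8], [168.5, 39.3], 84.15) z [0.0646 0.0945 0.1218]
  plane [ 0.604  -0.2488  0.0921] [[-0.136, -0.99, 0.019], [0.324, -0.026, 0.946], [-0.936, 0.135, 0.325]] 451 tilt 18.937075277870154
  ext [-0.0787 -0.0317 -0.003 ] [0.0826 0.0333 0.003 ][ WARN:0@0.758] global loadsave.cpp:1063 imwrite_ Unsupported depth image for selected encoder is fallbacked to CV_8U.
```

View pics/dial0.png

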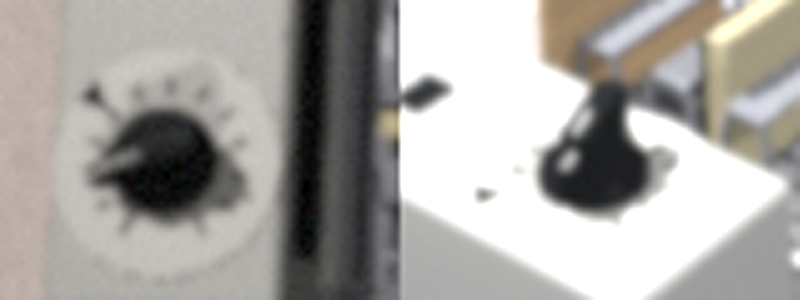

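The nose points left and slightly down, toward crop (95,178), and the triangle sits up and left at crop (95,97), so clockwise is the short way. Both views agree on the board, tray and dryer. Next: grasp and lift the board, and compute the mark angle and the hoop positions.

```bash
cat >> h.py <<'E'
def ray(im,u,v,z):
    T=np.linalg.inv(im["camera_from_world"]); d=T[:3,:3]@np.array([(u-im["cx"])/im["fx"],(v-im["cy"])/im["fy"],1.])
    return T[:3,3]+d*(z-T[2,3])/d[2]
def tool(zdir,ydir,s=1):   # tool axes -> quaternion, y sign s
    z=np.array(zdir)/np.linalg.norm(zdir); y=s*np.array(ydir,float); y-=z*(y@z); y/=np.linalg.norm(y)
    return R.from_matrix(np.column_stack([np.cross(y,z),y,z])).as_quat()
E
python3 - <<'E'
from h import *
L={n:dict(np.load(n+"0.npz")) for n in("top","side")}
for n,(x0,y0,x1,y1) in {"top":(116,197,122,203),"side":(163,246,171,252)}.items():
    im=L[n]; g=im["pixels"][y0:y1,x0:x1].astype(float).mean(2); w=np.clip(np.median(g)*.8-g,0,None)
    v,u=np.mgrid[y0:y1,x0:x1]; p=ray(im,(u*w).sum()/w.sum(),(v*w).sum()/w.sum(),.121)
    print(n,"triangle",p.round(4))
    P=cloud(im); a=(P[...,2]>.094)&(P[...,2]<.108)&(P[...,1]>.12)&(P[...,1]<.24)&(P[...,0]>.42)&(P[...,0]<.68)
    print(n,"cap x hist",np.histogram(P[a][:,0],np.arange(.43,.67,.005))[0].tolist())
d=np.array([np.cos(np.radians(-7.87)),np.sin(np.radians(-7.87)),0]); t=np.radians(17)
u=d*np.sin(t)+np.array([0,0,np.cos(t)]); nrm=d*np.cos(t)-np.array([0,0,np.sin(t)])
top=np.array([.6181,-.2546,.118]); tcp=top-.017*u
q0=r.current_q()
for s in(1,-1):
    q=tool(-u,nrm,s); print(s,[r.inverse_kinematics(p,q) for p in(tcp+.1*u,tcp)])
    print("  slot",r.inverse_kinematics([.474,.18,.30],tool([0,0,-1],[1,.013,0],s)))
    b=np.radians(48); print("  dial",r.inverse_kinematics([.502,.349,.15],tool([0,0,-1],[-np.sin(b),np.cos(b),0],s)),r.inverse_kinematics([.502,.349,.15],tool([0,0,-1],[-np.sin(b+1.1),np.cos(b+1.1),0],s)))
E
```

```text
top triangle [0.535  0.3867 0.121 ]
top cap x hist [0, 0, 0, 0, 0, 42, 50, 0, 0, 0, 0, 47, 90, 96, 88, 94, 36, 45, 0, 0, 0, 58, 86, 90, 92, 88, 47, 0, 0, 0, 0, 48, 88, 83, 92, 84, 36, 6, 52, 0, 0, 40, 35, 0, 0, 0, 0, 0]
side triangle [0.537 0.388 0.121]
side cap x hist [0, 0, 0, 0, 3, 55, 9, 0, 0, 0, 1, 60, 56, 47, 52, 48, 10, 108, 6, 0, 0, 3, 4, 10, 7, 12, 2, 0, 0, 0, 4, 55, 50, 40, 45, 42, 7, 77, 49, 0, 0, 0, 0, 0, 0, 0, 0, 0]
1 [array([-0.42047593,  0.80831324,  1.05600945, -0.08176811,  1.56283406,
       -0.27070607]), array([-0.43164317,  0.85139069,  1.21984715, -0.08691236,  1.35578668,
       -0.26352435])]
  slot [ 2.71085559e-01  2.25087632e-01  1.70189576e+00 -4.44089210e-16
  1.21460926e+00  2.58086292e-01]
  dial [ 5.31381136e-01  5.77142703e-01  1.57423743e+00 -4.44089210e-16
  9.90212525e-01 -1.87717323e+00] None
-1 [None, None]
  slot None
  dial [ 5.31381136e-01  5.77142703e-01  1.57423743e+00 -4.44089210e-16
  9.90212525e-01  1.26441942e+00] [ 5.31381136e-01  5.77142703e-01  1.57423743e+00 -4.44089210e-16
  9.90212525e-01  1.64419421e-01]
```

```bash
python3 - <<'E'
from h import *
d=np.array([np.cos(np.radians(-7.87)),np.sin(np.radians(-7.87)),0]); t=np.radians(17)
u=d*np.sin(t)+np.array([0,0,np.cos(t)]); nrm=d*np.cos(t)-np.array([0,0,np.sin(t)])
top=np.array([.6181,-.2546,.118]); tcp=top-.017*u; q=tool(-u,nrm)
r.set_gripper(.55,60)
r.move_to(tcp+.1*u,q)
r.move_linear(tcp,vel=.08)
print(r.current_contact_force().round(1))
r.set_gripper(0,60)
print("open",r.current_opening(),r.current_finger_force(),r.current_contact_force().round(1),r.current_tool_pos(),tcp)
r.move_linear(tcp+.03*u,vel=.05)
r.move_linear([.58,-.2,.32],vel=.2)
qs=tool([0,0,-1],[1,.013,0])
r.move_to([.474,.179,.32],qs)
print(r.current_opening(),r.current_contact_force().round(1),r.current_t())
for n in("top","side"):
    im=optics.get_image(n); save(im,n+"1.png"); np.savez(n+"1.npz",**im)
    P=cloud(im); m=(P[...,2]>.19)&(P[...,2]<.275)&(abs(P[...,0]-.474)<.05)&(abs(P[...,1]-.18)<.12)
    Q=P[m]; print(n,len(Q),np.percentile(Q,[2,50,98],axis=0).round(4).tolist())
    if n=="side":
        for lo in(.20,.22,.24,.26):
            S=Q[(Q[:,2]>=lo-.0)&(Q[:,2]<lo+.02)]; print(lo,len(S),np.percentile(S[:,:2],[2,50,98],axis=0).round(4).tolist() if len(S) else"")
E
python3 -c "
import cv2,numpy as np
a=cv2.imread('pics/top1.png')[90:290,70:310];b=cv2.imread('pics/side1.png')[90:290,100:340]
cv2.imwrite('pics/c1.png',cv2.resize(np.hstack([a,b]),(800,333)))"
```

```text
[ 0.6 -0.6  0.3]
open 0.1348608093860694 57.88359761238098 [-4.6  0.3  6.8] [ 0.61232417 -0.25384659  0.10238337] [ 0.61317649 -0.25391943  0.10174282]
0.13177009467914516 [ 0.1 -0.2 -1.6] 7.675
top 75 [[0.469, 0.0962, 0.2204], [0.4695, 0.1142, 0.2489], [0.4784, 0.1473, 0.2729]]
side 849 [[0.4656, 0.1022, 0.2206], [0.4683, 0.1916, 0.2474], [0.476, 0.2586, 0.2739]]
0.2 9 [[0.4681, 0.1096], [0.4691, 0.1873], [0.4697, 0.2503]]
0.22 298 [[0.465, 0.1019], [0.4682, 0.1926], [0.4759, 0.2583]]
0.24 313 [[0.4656, 0.1024], [0.4683, 0.1897], [0.4758, 0.2586]]
0.26 229 [[0.4661, 0.1041], [0.4683, 0.1912], [0.4764, 0.2584]]
```

View pics/c1.png

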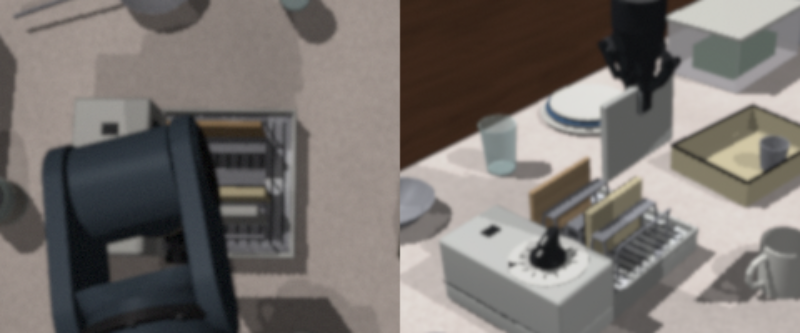

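The board hangs vertical and centred over slot 0: front face at x≈0.468, y from 0.102 to 0.2585, bottom at z≈0.218. Now I'll lower it.

```bash
python3 - <<'E'
from h import *
r.move_linear([.474,.179,.215],vel=.12)
f0=r.current_contact_force(); z=.215
while z>.139:
    z-=.004 if z>.153 else .001
    r.move_linear([.474,.179,z],vel=.04)
    f=r.current_contact_force()-f0
    if abs(f[2])>4 or np.linalg.norm(f)>10: break
print("stop",z,f.round(1),r.current_tool_pos(),r.current_t())
for n in("side",):
    im=optics.get_image(n); save(im,n+"2.png")
    P=cloud(im); m=(P[...,2]>.065)&(P[...,2]<.13)&(abs(P[...,0]-.474)<.02)&(abs(P[...,1]-.18)<.1)
    Q=P[m]; print(n,len(Q),np.percentile(Q,[2,50,98],axis=0).round(4).tolist())
b=im["pixels"][130:280,110:310,::-1]; cv2.imwrite("pics/c2.png",cv2.resize(b,(800,600)))
E
```

```text
stop 0.14099999999999993 [-1.9  0.3  8.3] [0.47412262 0.17902226 0.14163078] 15.3
side 769 [[0.4565, 0.1053, 0.0665], [0.468, 0.1926, 0.1016], [0.4751, 0.2594, 0.1287]]
```

View pics/c2.png

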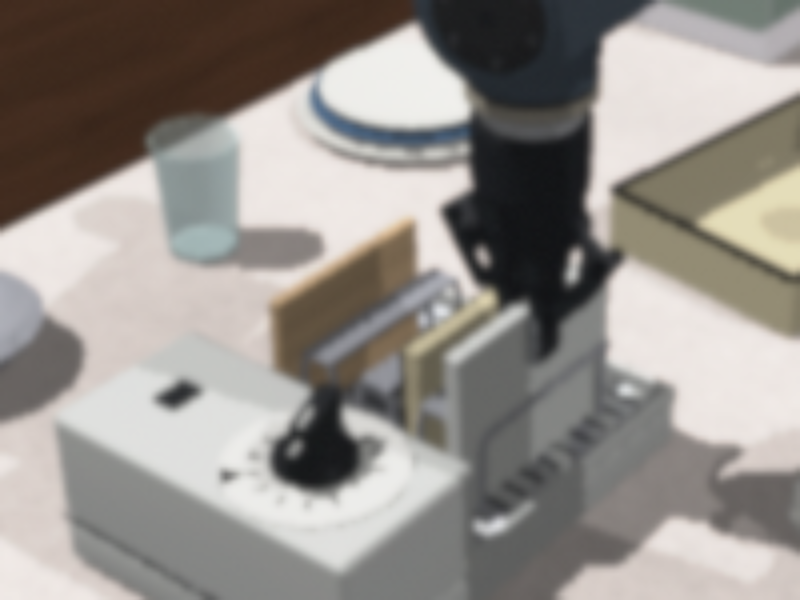

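The board is inside slot 0 between the outer hoop and the first divider, resting on the deck with 8 N of contact. I'll release, back off and check.

```bash
python3 - <<'E'
from h import *
r.set_gripper(.36)
print("force",r.current_contact_force().round(1),r.current_opening())
r.move_linear([.474,.179,.26],vel=.12)
q=r.current_q().copy(); q[0]=-.7; r.set_joints(q)
for n in("top","side"):
    im=optics.get_image(n); save(im,n+"3.png"); np.savez(n+"3.npz",**im)
    P=cloud(im); z=P[...,2]; m=(z>.11)&(z<.17)&(abs(P[...,0]-.474)<.025)&(abs(P[...,1]-.18)<.1)
    Q=P[m]; print(n,len(Q),np.percentile(Q,[2,50,98],axis=0).round(4).tolist())
    # fit dial plate: white, tower top plane; knob: dark blob
    for lab,m in {"bar":(z>.148)&(abs(P[...,0]-.5)<.06)&(abs(P[...,1]-.35)<.06)}.items():
        Q=P[m][:,:2]*1000; print(lab,[np.round(a,1) for a in cv2.minAreaRect(Q.astype(np.float32))])
# rectified view of the plate at z=.122, both cameras, 4 px/mm, up=+x, left=+y
out=[]
for n in("top","side"):
    im=dict(np.load(n+"3.npz")); T=im["camera_from_world"]
    jj,ii=np.meshgrid(np.arange(400),np.arange(400)); 
    W=np.stack([.502+(200-ii)/4000,.349+(200-jj)/4000,np.full(ii.shape,.122)],-1)
    c=W@T[:3,:3].T+T[:3,3]
    mx=(c[...,0]/c[...,2]*im["fx"]+im["cx"]).astype(np.float32); my=(c[...,1]/c[...,2]*im["fy"]+im["cy"]).astype(np.float32)
    out.append(np.clip(cv2.remap(im["pixels"],mx,my,cv2.INTER_CUBIC)[...,::-1]*1.2,0,255))
cv2.imwrite("pics/rect3.png",np.hstack(out).astype(np.uint8))
print(r.current_t())
E
```

```text
force [-0.2 -1.5  0.1] 0.358747983486159
top 428 [[0.4694, 0.0976, 0.1226], [0.4743, 0.1807, 0.1606], [0.4816, 0.2533, 0.1647]]
bar [array([502.3, 348.6]), array([16.7, 60.4]), np.float64(20.9)]
side 812 [[0.4663, 0.1041, 0.1111], [0.4697, 0.1915, 0.1408], [0.4792, 0.26, 0.1618]]
bar [array([499.9, 352.6]), array([16.3, 63.6]), np.float64(21.1)]
18.6417
```

View pics/rect3.png

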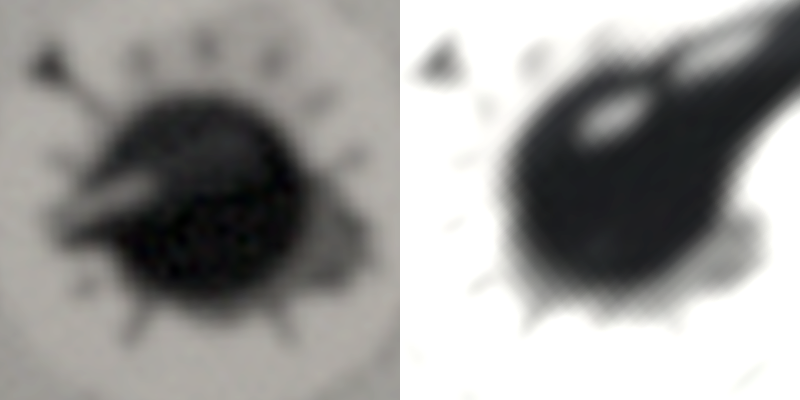

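View pics/top3.png

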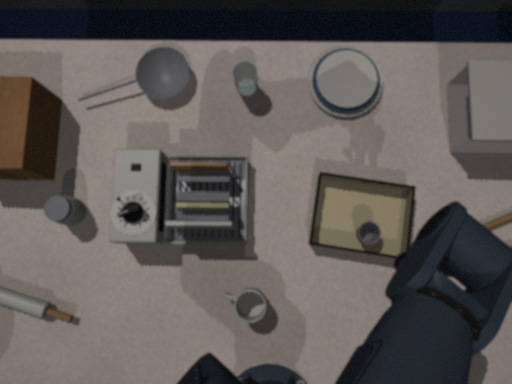

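The board stands in slot 0 (top edge at row 223), and the cake board, plate and cup have not moved. In the rectified top view the plate's tick ring is centred at (206,197). The triangle at (50,65) gives a world angle of 50° and the nose is at 111°. I'll turn the dial about 60° clockwise.

```bash
cat > turn.py <<'E'
from h import *
import sys
a0,a1=map(float,sys.argv[1:3]); p=np.array([.5017,.3494,.157])
def q(a): b=np.radians(a); return tool([0,0,-1],[-np.sin(b),np.cos(b),0],-1)
r.set_gripper(.5,40)
r.move_to(p+[0,0,.1],q(a0)); r.move_linear(p,vel=.08)
print(r.current_contact_force().round(1))
r.set_gripper(0,40); print("open",r.current_opening(),r.current_contact_force().round(1))
for a in np.linspace(a0,a1,max(2,int(abs(a1-a0)/10)))[1:]:
    r.move_to(p,q(a))
print(r.current_contact_force().round(1),r.current_torque().round(2))
r.set_gripper(.5); r.move_linear(p+[0,0,.1],vel=.12)
j=r.current_q().copy(); j[0]=-.7; r.set_joints(j)
for n in("top","side"):
    im=optics.get_image(n); save(im,n+"4.png"); np.savez(n+"4.npz",**im)
    P=cloud(im); z=P[...,2]
    for h in(.141,.148):
        Q=P[(z>h)&(abs(P[...,0]-.5)<.06)&(abs(P[...,1]-.35)<.06)][:,:2]*1000; print(n,[np.round(a,1) for a in cv2.minAreaRect(Q.astype(np.float32))])
out=[]
for n,zz in(("top",.122),("top",.16)):
    im=dict(np.load(n+"4.npz")); T=im["camera_from_world"]
    jj,ii=np.meshgrid(np.arange(400),np.arange(400))
    W=np.stack([.502+(200-ii)/4000,.349+(200-jj)/4000,np.full(ii.shape,zz)],-1)
    c=W@T[:3,:3].T+T[:3,3]
    mx=(c[...,0]/c[...,2]*im["fx"]+im["cx"]).astype(np.float32); my=(c[...,1]/c[...,2]*im["fy"]+im["cy"]).astype(np.float32)
    out.append(np.clip(cv2.remap(im["pixels"],mx,my,cv2.INTER_CUBIC)[...,::-1]*1.2,0,255))
cv2.imwrite("pics/rect4.png",np.hstack(out).astype(np.uint8))
print(r.current_t())
E
python3 turn.py 110.9 50.5
```

```text
[-0.3  0.3  0.6]
open 0.1748518317655291 [-2.1 -1.1  5.6]
[ 1.1 -2.   5.1] [-0.41 -0.13  0.01]
top [array([504.5, 348.8]), array([60.1, 16.7]), np.float64(50.3)]
top [array([504.5, 348.8]), array([60.1, 16.7]), np.float64(50.3)]
side [array([502.7, 351.7]), array([60.2, 23.6]), np.float64(42.6)]
side [array([502.7, 351.7]), array([60.2, 23.6]), np.float64(42.6)]
28.5167
```

View pics/rect4.png

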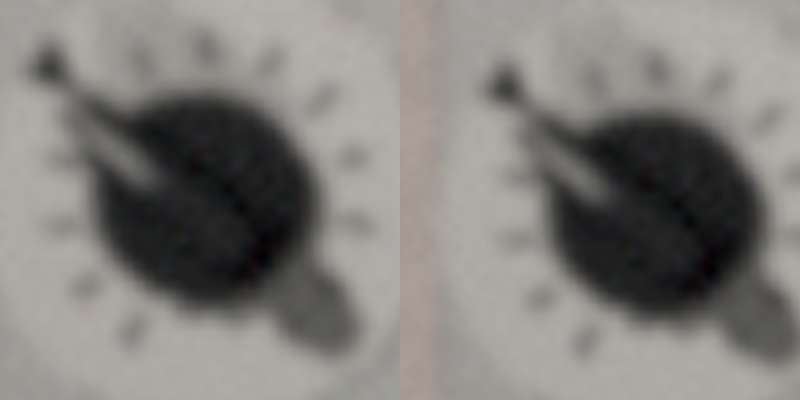

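The pointer bar is measured at 50.3° and the triangle at about 50°, so the nose points at the mark. I'll check the final state in numbers, then hand in.

```bash
python3 - <<'E'
from h import *
im=dict(np.load("top4.npz")); P=cloud(im); z=P[...,2]
for n,x,y in(("board",.474,.18),("plate",.5246,.173),("cake",.624,.187)):
    Q=P[(z>.11)&(abs(P[...,0]-x)<.02)&(abs(P[...,1]-y)<.1)]; print(n,np.percentile(Q,[2,50,98],axis=0).round(3).tolist())
print(r.current_contact_force().round(1)); print(r.hand_in())
E
```

```text
board [[0.469, 0.098, 0.127], [0.474, 0.177, 0.16], [0.481, 0.253, 0.165]]
plate [[0.518, 0.11, 0.118], [0.524, 0.173, 0.135], [0.532, 0.236, 0.139]]
cake [[0.62, 0.119, 0.113], [0.622, 0.186, 0.14], [0.629, 0.254, 0.144]]
[ 0.2 -0.7 -0.2]
the job is handed in; nothing more can be done
None
```

I lowered the board into slot 0, where it stands upright, then turned the dial clockwise to within about 1° of the triangle mark by camera. The plate, cake board and cup stayed where they were, and I handed the job in about 29 s into the 54 s limit.

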